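# Open out the folding serving board

### The job

Open out the folding wooden serving board on the bench: first push the sealed clear jar sideways along the bench, upright and never lifted, until it is right out of the space where the leaf will come down. Then lift the leaf by its overhanging lip with the outside of the fingertips, turn it right over its spine and press it down until it lies flat on the other side. Grip nothing, keep the leaf off the jar, leave everything else on the bench where it is, and finish clear of it all.

Things in the scene. Friction and masses are not known exactly. Their poses are not given: they have to be found in the camera images.
- board: Folding serving board: wooden tray 105 x 140 mm, 36 mm high, fixed to the bench, with a hinged leaf that counts as part of it. Origin: on the bench below the middle of the spine (the tray's +x top edge, with brass barrels). x is level, square to the spine, away from the tray to where the leaf comes down; tray at x = -105 to 0 mm. y runs along the spine, z up. Press or squeeze it below 50 N.
- spine (a point): Middle of the hinge axis, 37 mm above the bench; the axis runs along the board's y. Tray and leaf both span y = -70 to +70 mm.
- landing (a point): Middle of the area where the leaf comes down, 36 mm above the bench (height of the opened leaf's upper face), 65 mm from the spine along the board's x. The opened leaf covers the board's x = 4 to 127 mm, y = -70 to +70 mm. The strip of bench x = 0 to 150 mm is bare, but for the jar, out to 190 mm either way along y.
- leaf (a joint): Angle of the leaf about the spine, rad: 0 = shut, level on the tray; pi/2 = upright; pi = turned right over, level on the other side (its stop). Starts shut or up to 0.35 ajar. The hinge is stiff: the leaf stays at any angle where it is left, neither falling nor springing, and must be pushed all the way (3 to 5 N at its lip).
- leaf_lip (a point): Middle of the leaf's free edge, on its underside (the smooth face that ends on top), 127 mm from the hinge axis. Pale wood, 10 mm thick, 123 x 140 mm, 0.25 kg. The edge overhangs the tray's wall by 22 mm: when shut, a gap 37 mm high over the bench. Two cleats 24 mm high on the other face (on top when shut) become its feet.
- jar: Clear plastic jar sealed with a steel-coloured cap, 70 mm diameter, 85 mm high, about 0.3 kg, loose, standing upright on the bench where the leaf must come down. Origin: centre of its underside. It slides when pushed low down (10 to 30 mm above the bench); push it with less than 30 N.
- bowl: Stainless steel bowl, 170 mm across, 65 mm high, loose bystander. Origin: centre of the underside.
- tongs: Wooden tongs, 225 mm long, 45 mm wide, 20 mm high, lying along their own x beside the tray at its +y side, bystander. Origin: middle of the length, on the bench.
- opener: Chrome bottle opener, 118 mm long, 38 mm wide, 6 mm thick, lying along its own x beside the tray at its -y side, bystander. Origin: on the bench near the middle of its length.
- vase: Small grey ceramic vase, 72 mm across, 110 mm high, bystander beyond the landing side (about 220 mm from the spine). Origin: centre of the underside.
- mill: Dark wooden pepper mill, 56 mm across, 155 mm high, bystander. Origin: centre of the underside.
- cup: Dark wooden cup, 72 mm across, 85 mm high, bystander. Origin: centre of the underside.
- ramekin: White ceramic ramekin, 84 mm across, 40 mm high, bystander. Origin: centre of the underside.
There are look-alikes about, which are no part of the job. Of the things shaped like the board, the wooden one is meant.

How it is judged:
By the outcome, as a careful person would: the job done as asked, in the order asked, and still so for the second after the job is handed in, with the robot touching nothing.
It also fails if it takes over 51 s, if anything falls off the work surface, if the arm or the gripper's body presses on something with over 40 N, if the wrist force passes 120 N, or if a joint passes its speed limit or range.

### The arm

A 7-joint arm with a two-finger parallel gripper is mounted at the origin on the work surface. World frame = base frame: x ahead of the robot, y to its left, z up, the work surface at z = 0. Lengths are in mm, angles in rad, forces in N, time in s.
With the tool pointing down it reaches from about 425 to 1025 mm from the base axis. Payload 9.4 kg.
Tool frame: the origin (TCP) lies at the very end of the fingers, on their centre line; the grasp point (between the pads) lies 19 mm behind it; z points along the fingers, y is the direction in which the jaws open and shut (so a half turn about z gives the same grasp; the last joint's range is limited). The gripper opens to 85 mm and grips with 20 to 120 N. Pads are 22 mm wide; open, the fingers measure 114 mm over their backs; the gripper's body (76 mm by 85 mm) begins 54 mm behind the grasp point. The pads swing forward as they close: fully open they stand 13 mm farther back than shut.
Start: joints at [-1.316, 0.599, -0.003, 1.599, 0.002, 0.943, -0.08], TCP at [236.169, 685.455, 231.275] pointing down, gripper open.
Joint ranges: [-2.57, 2.57], [-0.35, 1.97], [-1.29, 1.29], [0.11, 2.56], [-1.05, 4.19], [0.11, 1.86], [-2.63, 2.63]. Speed limits (rad/s): [2.22, 2.22, 3.01, 3.01, 3.14, 3.14, 3.14].

### API

Orientations are given as a unit quaternion [w, x, y, z].
In Python, from workcell import monitor, grab_frame, ticket gives the robot as it stands. The module is installed in compiled form; this text tells all that it offers.
- The arm moves only by the tool servo_tool, never from a script. Its argument "deltas" is a list of rows, each an object of numbers: "rx", "ry", "rz": the turn, a rotation vector about the tool's x, y, z in degrees; "dx", "dy", "dz": the shift along the tool's x, y, z in mm; "gripper": the closure, from -1 (fully open) to 1 (shut), so that 0 is half open. A call has 1 to 8 rows; each row is the pose to reach, as a shift and turn from the pose commanded when the call began, along the tool's axes at that moment; what a row does not reach only later rows make up. A row lasts 1/12 s, in which the tool goes at most 41.7 mm and 7.16 degrees, less where a joint would pass 70% of its speed; a pose out of reach is approached as far as the arm can. A call with a gripper value outside its range is refused whole. The fingers move at their own pace and stop on an object; "squeeze" is the grip in N (left out, the last holds). Time passes only in rows, so rows that repeat a pose let the fingers close. It gives the time, the measured TCP pose, the force and the opening at its end, in the units of the state.
- monitor.get_obs(): the state, without advancing time (a new reading comes with each control period).
- grab_frame(name): name is "side" or "top"; returns a dict with "image" (420x560x3 uint8, red, green, blue), "fx", "fy", "cx", "cy" (pixels), "k1" (the pictures are not rectified: a ray, as slopes to the right and down, at radius r is drawn at 1 + k1 r^2 times it, then the intrinsics apply), "extrinsics" (4x4, takes a point from camera to world coordinates). Camera axes: x right, y up, looking along -z (the intrinsics and any distortion apply to the point x, -y, -z); pixel columns grow to the right and rows downward; lengths in mm; the calibration is good to about 2 mm. A picture is of the moment at which its call begins. There is no depth.
- ticket.hand_in(): hands the job in, once; it reports no verdict.
The state is a dict: "time_s": time; "joints": joint angles; "qd": joint speeds; "joint_efforts": joint torques, N m; "position": TCP position; "ee_rot": TCP orientation; "ft_force": force on the tool from outside, world axes, zero at the start; "ft_torque": the same for the moment, N m; "gripper_width": finger opening in mm.
Only numpy, scipy, OpenCV 4.12 (cv2) and the standard library are available. Lean on these libraries where they do the work, as an engineer would, in place of code of your own. Each camera call takes 0.05 s, during which the arm holds its last target. There are 200 camera calls.

## Working session

There is one attempt and no reset: what is moved stays moved. The work goes in short steps, Python scripts to look and compute and a tool call to move; the robot and the scene stay as the last step left them, time stands still between calls to the robot, and variables do not carry over. Pictures are saved under pics/ and viewed, about 8 in all and at most 12, crops included, and the job is handed in when it is done.

Besides the shell and the picture viewer there is one more tool, called after "Request:" as name(argument=value, ...) on one line, values as JSON. servo_tool: Moves the arm, as the interface text tells. Its arguments: {"type":"object","properties":{"deltas":{"type":"array","items":{"type":"object","properties":{"rx":{"type":"number"},"ry":{"type":"number"},"rz":{"type":"number"},"dx":{"type":"number"},"dy":{"type":"number"},"dz":{"type":"number"},"gripper":{"type":"number"}}}},"squeeze":{"type":"number"}},"required":["deltas"]}

```bash
mkdir -p pics; cat > h.py <<'E'
import numpy as np, cv2
from workcell import monitor, grab_frame, ticket
def snap(n,f):
    g=grab_frame(n); cv2.imwrite(f'pics/{f}.png',g['image'][:,:,::-1]); np.save(f'pics/{f}.npy',{k:v for k,v in g.items()},allow_pickle=True); return g
def load(f): return np.load(f'pics/{f}.npy',allow_pickle=True).item()
def ray(g,u,v):
    K=np.array([[g['fx'],0,g['cx']],[0,g['fy'],g['cy']],[0,0,1.]])
    p=cv2.undistortPoints(np.array([[[u,v]]],float),K,np.array([g['k1'],0,0,0,0.]))[0,0]
    E=np.array(g['extrinsics']); return E[:3,3],E[:3,:3]@np.array([p[0],-p[1],-1])
def at(g,u,v,z):
    o,d=ray(g,u,v); return np.round(o+d*(z-o[2])/d[2],1)
def proj(g,P):
    E=np.array(g['extrinsics']); c=E[:3,:3].T@(np.array(P,float)-E[:3,3]); a=c[0]/-c[2]; b=-c[1]/-c[2]
    s=1+g['k1']*(a*a+b*b); return np.round([g['fx']*a*s+g['cx'],g['fy']*b*s+g['cy']],1)
def crop(f,x0,y0,x1,y1,k,out):
    im=cv2.imread(f'pics/{f}.png')[y0:y1,x0:x1]; cv2.imwrite(f'pics/{out}.png',cv2.resize(im,None,fx=k,fy=k,interpolation=cv2.INTER_CUBIC))
E
python3 - <<'E'
from h import *
for n in('top','side'):
    g=snap(n,n+'0'); print(n,g['fx'],g['k1'],np.round(g['extrinsics'],3).tolist())
print(monitor.get_obs())
E
```

```text
top 429.2220633296922 0.030281367745279914 [[-0.003, 0.987, -0.162, 266.333], [-1.0, -0.001, 0.009, 24.797], [0.009, 0.162, 0.987, 1562.921], [0.0, 0.0, 0.0, 1.0]]
side 442.4147535342484 0.011992514003354632 [[0.838, 0.311, -0.449, -251.198], [-0.546, 0.464, -0.698, -1163.361], [-0.009, 0.829, 0.559, 982.38], [0.0, 0.0, 0.0, 1.0]]
{'time_s': 0.1, 'joints': array([-1.31571235,  0.60002813, -0.00255283,  1.60005238,  0.00180913,
        0.94290125, -0.07980908]), 'qd': array([-0.00024671, -0.00187943,  0.00140736, -0.00069946, -0.00011682,
       -0.0007332 ,  0.00074807]), 'joint_efforts': array([ 5.62453381e-03, -7.77992892e+01,  1.57003339e+00, -2.58623672e+01,
        1.26453172e-02,  5.52946643e-03,  7.35197546e-06]), 'position': array([236.02563679, 685.05842079, 230.51456222]), 'ee_rot': array([-4.90835775e-05,  1.65101228e-01,  9.86276383e-01, -6.91755919e-04]), 'ft_force': array([ 0.1922723 ,  0.96938403, -0.28639149]), 'ft_torque': array([ 0.01604601, -0.06142342, -0.04968436]), 'gripper_width': 85.23635856718546}
```

View pics/top0.png

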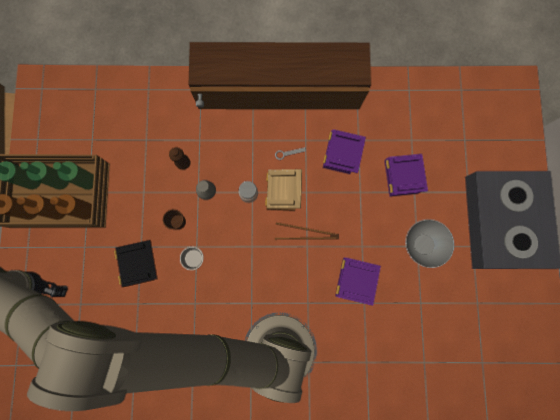

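View pics/side0.png

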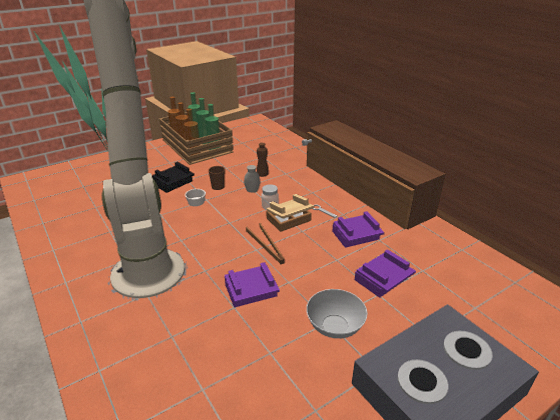

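The only wooden board is at top (284,189) / side (290,212); the purple ones at top (344,151), (406,174), (358,281) and the black one at (136,263) are look-alikes. The jar is at top (248,191), between the board and the vase (205,189). I'll confirm both in enlarged crops.

```bash
python3 - <<'E'
from h import *
crop('top0',160,130,350,270,4,'topc'); crop('side0',230,150,350,240,6,'sidec')
E
```

```text
(no output)
```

View pics/topc.png

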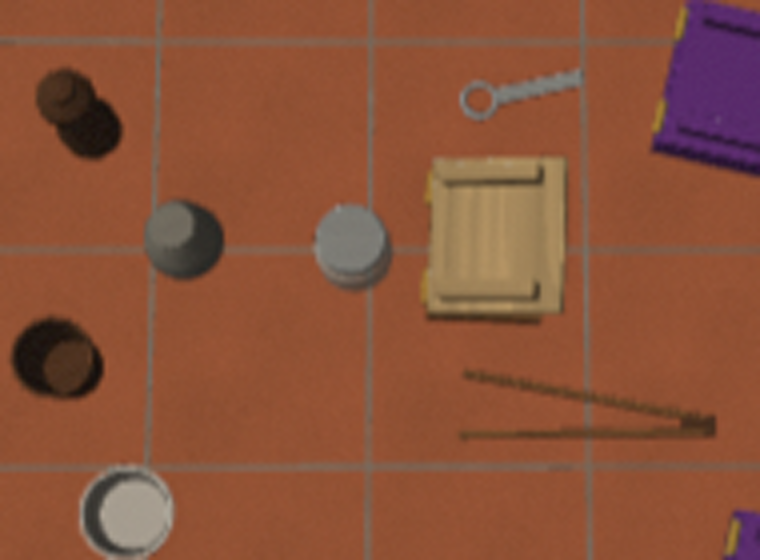

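View pics/sidec.png

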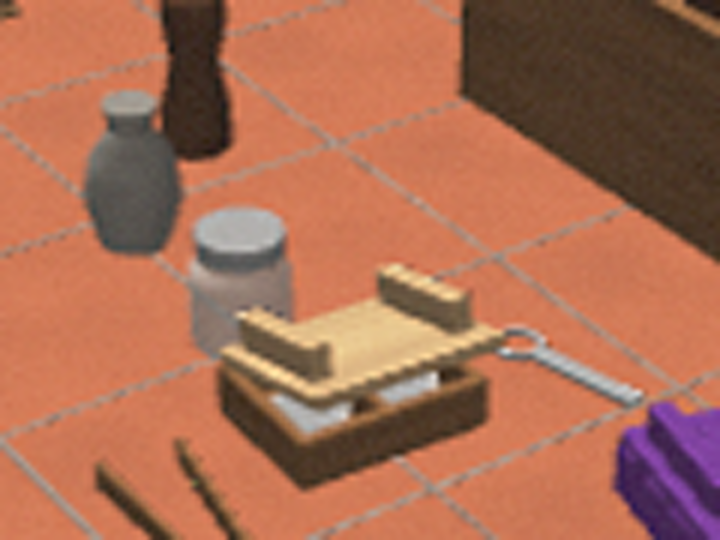

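```bash
python3 - <<'E'
from h import *
t=load('top0'); s=load('side0')
T=lambda x,y,z:at(t,160+x/4,130+y/4,z); S=lambda x,y,z:at(s,230+x/6,150+y/6,z)
print('barrels',T(430,187,37),T(425,288,37))
print('leaf hinge corners',T(433,158,42),T(428,318,42))
print('lip corners', [(z,T(566,158,z),T(563,312,z)) for z in(60,75,85)])
print('tray bench corners side',S(222,408,0),S(305,488,0),S(487,413,0))
print('jar cap',T(352,239,85),'side cap',S(241,222,85),'base',S(243,340,0))
print('vase',T(185,240,50),'tongs',T(460,437,10),T(463,374,10),T(715,427,10),'opener',T(478,100,3),T(580,77,3),'cup',T(68,368,85),'ramekin',T(128,513,40),'mill',T(66,96,155))
# ajar: ray of side lip near corner
print('side leaf lip corners',[(z,S(318,400,z),S(505,338,z)) for z in(50,60,70,80)])
E
```

```text
barrels [609.9  43.7  37. ] [516.8  48.1  37. ]
leaf hinge corners [635.7  41.   42. ] [488.8  45.4  42. ]
lip corners [(60, array([631.3, -78.7,  60. ]), array([491.4, -74.4,  60. ])), (75, array([627.6, -77.7,  75. ]), array([489.1, -73.4,  75. ])), (85, array([625.2, -77. ,  85. ]), array([487.6, -72.8,  85. ]))]
tray bench corners side [497.2  45.6   0. ] [493.2 -57.2   0. ] [637.  -54.8  -0. ]
jar cap [552.5 111.4  85. ] side cap [559.  116.9  85. ] base [552.4 105.9   0. ]
vase [558.5 262.8  50. ] tongs [384.8  16.8  10. ] [442.   13.9  10. ] [ 393.5 -214.    10. ] opener [700.9  -0.8   3. ] [723.2 -96.7   3. ] cup [439.4 355.1  85. ] ramekin [316.7 308.2  40. ] mill [661.9 349.1 155. ]
side leaf lip corners [(50, array([513.3, -41.7,  50. ]), array([652.4, -50.3,  50. ])), (60, array([505.1, -53.8,  60. ]), array([642.7, -62.2,  60. ])), (70, array([496.9, -65.8,  70. ]), array([633. , -74.2,  70. ])), (80, array([488.7, -77.8,  80. ]), array([623.3, -86.1,  80. ]))]
```

```bash
cat >> h.py <<'E'
from scipy.spatial.transform import Rotation as Ro
SP=np.array([563.,45.5,0]); BX=np.array([.03,.9995,0]); BX/=np.linalg.norm(BX); BZ=np.array([0,0,1.]); BY=np.cross(BZ,BX)
def w(bx,by,z): return SP+bx*BX+by*BY+z*BZ
def b(p): d=np.array(p)-SP; return np.round([d@BX,d@BY,p[2]],1)
def orient(zaxis,yhint):
    z=zaxis/np.linalg.norm(zaxis); y=yhint-z*(z@yhint); y/=np.linalg.norm(y); return Ro.from_matrix(np.column_stack([np.cross(y,z),y,z]))
def cur():
    o=monitor.get_obs(); q=o['ee_rot']; return o,np.array(o['position']),Ro.from_quat([q[1],q[2],q[3],q[0]])
def delta(P,R):
    o,p,C=cur(); print('t',round(o['time_s'],2),'pos b',b(p),'world',np.round(p,1),'F',np.round(o['ft_force'],1),'j',np.round(o['joints'],2),'w',round(o['gripper_width'],1))
    for i,(PP,RR) in enumerate(zip(np.atleast_2d(P),R if isinstance(R,list) else [R]*9)):
        print(i,'d',np.round(C.inv().apply(PP-p),1),'r',np.round(np.degrees((C.inv()*RR).as_rotvec()),1))
E
python3 - <<'E'
from h import *
t=np.radians(12)
R=orient(-BZ*np.cos(t)+BY*np.sin(t),BX)
print(b([554,110,0]))
delta([w(64,-75,180),w(64,-75,14)],R)
E
```

```text
[64.2 10.9  0. ]
t 0.1 pos b [629.5 346.  230.5] world [236.  685.1 230.5] F [ 0.2  1.  -0.3] j [-1.32  0.6  -0.    1.6   0.    0.94 -0.08] w 85.2
0 d [-570.  -414.7   51.2] r [  1.7  11.9 -17.2]
1 d [-570.  -414.5  217.2] r [  1.7  11.9 -17.2]
```

Request:
servo_tool(deltas=[{"dx": -570,"dy": -415,"dz": 0,"rx": 1.7,"ry": 11.9,"rz": -17.2,"gripper": 0},{"dx": -570,"dy": -415,"dz": 0,"rx": 1.7,"ry": 11.9,"rz": -17.2,"gripper": 0},{"dx": -570,"dy": -415,"dz": 0,"rx": 1.7,"ry": 11.9,"rz": -17.2,"gripper": 0},{"dx": -570,"dy": -415,"dz": 0,"rx": 1.7,"ry": 11.9,"rz": -17.2,"gripper": 0},{"dx": -570,"dy": -415,"dz": 0,"rx": 1.7,"ry": 11.9,"rz": -17.2,"gripper": 0},{"dx": -570,"dy": -415,"dz": 0,"rx": 1.7,"ry": 11.9,"rz": -17.2,"gripper": 0},{"dx": -570,"dy": -415,"dz": 0,"rx": 1.7,"ry": 11.9,"rz": -17.2,"gripper": 0},{"dx": -570,"dy": -415,"dz": 0,"rx": 1.7,"ry": 11.9,"rz": -17.2,"gripper": 0}])

```text
time_s: 0.77
position: [426.0, 412.9, 230.9]
ee_rot: [-0.105, 0.015, 0.994, 0.002]
ft_force: [1.7, -0.1, -0.5]
gripper_width: 42.7
```

```bash
cat > jar.py <<'E'
from h import *
t=np.radians(12)
R=orient(-BZ*np.cos(t)+BY*np.sin(t),BX)
delta([w(64,-75,180),w(64,-75,14)],R)
E
python3 jar.py
```

```text
t 0.77 pos b [363.2 148.  230.9] world [426.  412.9 230.9] F [ 1.7 -0.1 -0.5] j [-0.66  0.51 -0.18  1.8  -0.09  0.98  0.77] w 42.7
0 d [-228.9 -299.     3. ] r [ 0.1  0.  -0. ]
1 d [-263.4 -299.2  165.4] r [ 0.1  0.  -0. ]
```

Request:
servo_tool(deltas=[{"dx": -229,"dy": -299,"dz": 3},{"dx": -229,"dy": -299,"dz": 3},{"dx": -229,"dy": -299,"dz": 3},{"dx": -229,"dy": -299,"dz": 3},{"dx": -229,"dy": -299,"dz": 3},{"dx": -229,"dy": -299,"dz": 3},{"dx": -229,"dy": -299,"dz": 3},{"dx": -229,"dy": -299,"dz": 3}])

```text
schema error: expected keys rx, ry, rz, dx, dy, dz, gripper
```

```bash
python3 jar.py
```

```text
t 0.77 pos b [363.2 148.  230.9] world [426.  412.9 230.9] F [ 1.7 -0.1 -0.5] j [-0.66  0.51 -0.18  1.8  -0.09  0.98  0.77] w 42.7
0 d [-228.9 -299.     3. ] r [ 0.1  0.  -0. ]
1 d [-263.4 -299.2  165.4] r [ 0.1  0.  -0. ]
```

Request:
servo_tool(deltas=[{"dx": -229,"dy": -299,"dz": 3,"rx": 0,"ry": 0,"rz": 0,"gripper": 0},{"dx": -229,"dy": -299,"dz": 3,"rx": 0,"ry": 0,"rz": 0,"gripper": 0},{"dx": -229,"dy": -299,"dz": 3,"rx": 0,"ry": 0,"rz": 0,"gripper": 0},{"dx": -229,"dy": -299,"dz": 3,"rx": 0,"ry": 0,"rz": 0,"gripper": 0},{"dx": -229,"dy": -299,"dz": 3,"rx": 0,"ry": 0,"rz": 0,"gripper": 0},{"dx": -229,"dy": -299,"dz": 3,"rx": 0,"ry": 0,"rz": 0,"gripper": 0},{"dx": -229,"dy": -299,"dz": 3,"rx": 0,"ry": 0,"rz": 0,"gripper": 0},{"dx": -229,"dy": -299,"dz": 3,"rx": 0,"ry": 0,"rz": 0,"gripper": 0}])

```text
time_s: 1.43
position: [615.4, 142.6, 185.6]
ee_rot: [-0.105, 0.015, 0.994, 0.002]
ft_force: [0.0, 0.4, -0.1]
gripper_width: 42.5
```

```bash
python3 jar.py
```

```text
t 1.43 pos b [ 98.6 -49.4 185.6] world [615.4 142.6 185.6] F [ 0.   0.4 -0.1] j [-0.21  0.62 -0.11  1.71 -0.01  1.01  1.23] w 42.5
0 d [-26.2 -34.6   0.1] r [ 0.1 -0.  -0. ]
1 d [-60.7 -34.9 162.4] r [ 0.1 -0.  -0. ]
```

Request:
servo_tool(deltas=[{"dx": -26,"dy": -35,"dz": 0,"rx": 0,"ry": 0,"rz": 0,"gripper": 0},{"dx": -26,"dy": -35,"dz": 0,"rx": 0,"ry": 0,"rz": 0,"gripper": 0},{"dx": -33,"dy": -35,"dz": 35,"rx": 0,"ry": 0,"rz": 0,"gripper": 0},{"dx": -41,"dy": -35,"dz": 70,"rx": 0,"ry": 0,"rz": 0,"gripper": 0},{"dx": -49,"dy": -35,"dz": 105,"rx": 0,"ry": 0,"rz": 0,"gripper": 0},{"dx": -56,"dy": -35,"dz": 135,"rx": 0,"ry": 0,"rz": 0,"gripper": 0},{"dx": -60,"dy": -35,"dz": 155,"rx": 0,"ry": 0,"rz": 0,"gripper": 0},{"dx": -61,"dy": -35,"dz": 162,"rx": 0,"ry": 0,"rz": 0,"gripper": 0}])

```text
time_s: 2.1
position: [637.3, 108.8, 11.1]
ee_rot: [-0.107, 0.015, 0.994, 0.002]
ft_force: [-0.0, -0.3, -0.2]
gripper_width: 42.9
```

```bash
cat > jar2.py <<'E'
from h import *
t=np.radians(12)
R=orient(-BZ*np.cos(t)+BY*np.sin(t),BX)
delta([w(64,-35,14),w(64,80,14),w(64,90,14)],R)
E
python3 jar2.py; python3 -c "
from h import *
snap('top','top1');snap('side','side1');crop('top1',220,130,320,230,4,'a');crop('side1',230,140,330,240,4,'b')
cv2.imwrite('pics/ab1.png',np.hstack([cv2.imread('pics/a.png'),cv2.imread('pics/b.png')]))"
```

```text
t 2.1 pos b [ 65.5 -72.4  11.1] world [637.3 108.8  11.1] F [-0.  -0.3 -0.2] j [-0.17  0.85 -0.1   1.75  0.02  0.75  1.28] w 42.9
0 d [37.2 -1.5  5.1] r [ 0.  -0.3 -0. ]
1 d [149.5  -1.6  29.5] r [ 0.  -0.3 -0. ]
2 d [159.3  -1.6  31.7] r [ 0.  -0.3 -0. ]
```

View pics/ab1.png

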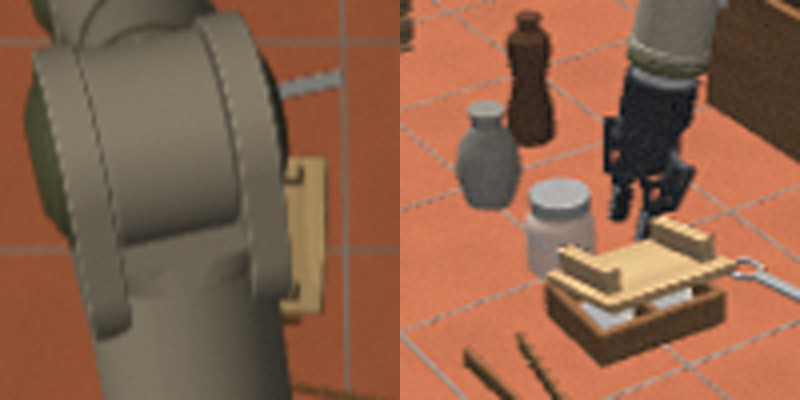

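Request:
servo_tool(deltas=[{"dx": 16,"dy": -1,"dz": 0,"rx": 0,"ry": 0,"rz": 0,"gripper": 0},{"dx": 28,"dy": -1.5,"dz": 3,"rx": 0,"ry": 0,"rz": 0,"gripper": 0},{"dx": 37,"dy": -1.5,"dz": 5,"rx": 0,"ry": 0,"rz": 0,"gripper": 0},{"dx": 44,"dy": -1.5,"dz": 6.5,"rx": 0,"ry": 0,"rz": 0,"gripper": 0},{"dx": 51,"dy": -1.5,"dz": 8,"rx": 0,"ry": 0,"rz": 0,"gripper": 0},{"dx": 59,"dy": -1.5,"dz": 10,"rx": 0,"ry": 0,"rz": 0,"gripper": 0},{"dx": 68,"dy": -1.5,"dz": 12,"rx": 0,"ry": 0,"rz": 0,"gripper": 0},{"dx": 78,"dy": -1.5,"dz": 14,"rx": 0,"ry": 0,"rz": 0,"gripper": 0}])

```text
time_s: 2.87
position: [560.7, 110.1, 17.7]
ee_rot: [-0.103, 0.015, 0.995, 0.003]
ft_force: [2.2, -0.2, 3.3]
gripper_width: 42.8
```

```bash
python3 jar2.py; python3 -c "
from h import *
snap('side','side2');crop('side2',190,140,330,240,5,'s2')"
```

```text
t 2.87 pos b [64.5  4.2 17.7] world [560.7 110.1  17.7] F [ 2.2 -0.2  3.3] j [-0.19  0.78 -0.11  1.94  0.02  0.62  1.25] w 42.8
0 d [-39.2  -0.5  -4.4] r [ 0.1  0.1 -0. ]
1 d [73.4 -0.6 19.2] r [ 0.1  0.1 -0. ]
2 d [83.2 -0.6 21.3] r [ 0.1  0.1 -0. ]
```

View pics/s2.png

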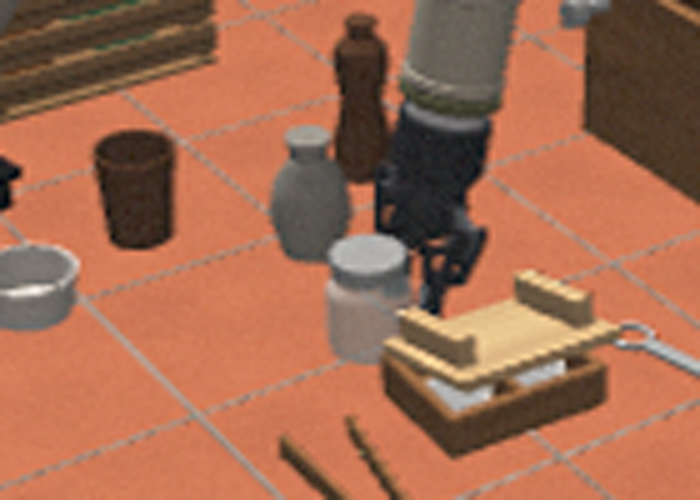

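The jar is still upright and sliding in front of the fork (crop 370,300), so I'll carry on.

Request:
servo_tool(deltas=[{"dx": 10,"dy": 0,"dz": 3,"rx": 0,"ry": 0,"rz": 0,"gripper": 0},{"dx": 22,"dy": 0,"dz": 6,"rx": 0,"ry": 0,"rz": 0,"gripper": 0},{"dx": 35,"dy": 0,"dz": 9,"rx": 0,"ry": 0,"rz": 0,"gripper": 0},{"dx": 48,"dy": 0,"dz": 12,"rx": 0,"ry": 0,"rz": 0,"gripper": 0},{"dx": 61,"dy": 0,"dz": 15,"rx": 0,"ry": 0,"rz": 0,"gripper": 0},{"dx": 72,"dy": 0,"dz": 17,"rx": 0,"ry": 0,"rz": 0,"gripper": 0},{"dx": 80,"dy": 0,"dz": 19,"rx": 0,"ry": 0,"rz": 0,"gripper": 0},{"dx": 84,"dy": 0,"dz": 20,"rx": 0,"ry": 0,"rz": 0,"gripper": 0}])

```text
time_s: 3.58
position: [472.8, 112.6, 15.2]
ee_rot: [-0.105, 0.015, 0.994, 0.002]
ft_force: [2.3, -0.9, 1.2]
gripper_width: 42.6
```

```bash
cat > lift.py <<'E'
from h import *
import sys
a=np.radians(float(sys.argv[1])); t=[list(map(float,s.split(','))) for s in sys.argv[2:]]
R=orient(-BZ*np.cos(a)+BX*np.sin(a),BX*np.cos(a)+BZ*np.sin(a))  # jaws in swing plane
if 'X' in __import__('os').environ: R=orient(-BZ*np.cos(a)+BX*np.sin(a),-BY)
delta([w(*x) for x in t],R)
E
python3 jar2.py; python3 lift.py 60 64,60,200 -200,0,200; echo; X=1 python3 lift.py 60 -200,0,200
```

```text
t 3.58 pos b [64.4 92.2 15.2] world [472.8 112.6  15.2] F [ 2.3 -0.9  1.2] j [-0.23  0.74 -0.11  2.14  0.01  0.47  1.21] w 42.6
0 d [-124.7   -0.3  -25.3] r [ 0.1 -0.   0. ]
1 d [-12.2  -0.4  -1.3] r [ 0.1 -0.   0. ]
2 d [-2.4 -0.4  0.8] r [ 0.1 -0.   0. ]
t 3.58 pos b [64.4 92.2 15.2] world [472.8 112.6  15.2] F [ 2.3 -0.9  1.2] j [-0.23  0.74 -0.11  2.14  0.01  0.47  1.21] w 42.6
0 d [ 7.000e+00 -1.000e-01 -1.874e+02] r [-59.7 -10.9  -6.3]
1 d [ -51.7 -264.  -200.3] r [-59.7 -10.9  -6.3]

t 3.58 pos b [64.4 92.2 15.2] world [472.8 112.6  15.2] F [ 2.3 -0.9  1.2] j [-0.23  0.74 -0.11  2.14  0.01  0.47  1.21] w 42.6
0 d [ -51.7 -264.  -200.3] r [-54.1  37.4  74.6]
```

Request:
servo_tool(deltas=[{"dx": -20,"dy": 0,"dz": -4,"rx": 0,"ry": 0,"rz": 0,"gripper": 0},{"dx": -30,"dy": 0,"dz": -30,"rx": 0,"ry": 0,"rz": 0,"gripper": 0},{"dx": -40,"dy": 0,"dz": -70,"rx": 0,"ry": 0,"rz": 0,"gripper": 0},{"dx": -48,"dy": 0,"dz": -110,"rx": 0,"ry": 0,"rz": 0,"gripper": 0},{"dx": -54,"dy": 0,"dz": -150,"rx": 0,"ry": 0,"rz": 0,"gripper": 1},{"dx": -60,"dy": 0,"dz": -190,"rx": 0,"ry": 0,"rz": 0,"gripper": 1},{"dx": -60,"dy": -30,"dz": -205,"rx": 0,"ry": 0,"rz": 0,"gripper": 1},{"dx": -60,"dy": -70,"dz": -205,"rx": 0,"ry": 0,"rz": 0,"gripper": 1}])

```text
time_s: 4.25
position: [575.9, 42.6, 207.0]
ee_rot: [-0.101, 0.012, 0.995, 0.004]
ft_force: [1.0, 0.2, -0.2]
gripper_width: 0.1
```

```bash
python3 lift.py 60 -200,0,200 -200,0,120; python3 -c "
from h import *
snap('side','side3');print(at(load('side3'),0,0,0))"
```

```text
t 4.25 pos b [ -2.5 -13.  207. ] world [575.9  42.6 207. ] F [ 1.   0.2 -0.2] j [-0.08  0.53 -0.1   1.82  0.01  0.98  1.37] w 0.1
0 d [  12.5 -197.4    8.7] r [-59.5 -10.7  -5.8]
1 d [  -3.5 -197.8   87. ] r [-59.5 -10.7  -5.8]
[ 267.9 6654.8    0. ]
```

Request:
servo_tool(deltas=[{"dx": 12,"dy": -197,"dz": -10,"rx": -59.5,"ry": -10.7,"rz": -5.8,"gripper": 1},{"dx": 12,"dy": -197,"dz": -10,"rx": -59.5,"ry": -10.7,"rz": -5.8,"gripper": 1},{"dx": 12,"dy": -197,"dz": -10,"rx": -59.5,"ry": -10.7,"rz": -5.8,"gripper": 1},{"dx": 12,"dy": -197,"dz": -10,"rx": -59.5,"ry": -10.7,"rz": -5.8,"gripper": 1},{"dx": 12,"dy": -197,"dz": -10,"rx": -59.5,"ry": -10.7,"rz": -5.8,"gripper": 1},{"dx": 12,"dy": -197,"dz": -10,"rx": -59.5,"ry": -10.7,"rz": -5.8,"gripper": 1},{"dx": 12,"dy": -197,"dz": -10,"rx": -59.5,"ry": -10.7,"rz": -5.8,"gripper": 1},{"dx": 12,"dy": -197,"dz": -10,"rx": -59.5,"ry": -10.7,"rz": -5.8,"gripper": 1}])

```text
time_s: 4.97
position: [557.2, -160.9, 215.0]
ee_rot: [-0.01, 0.019, 0.903, 0.43]
ft_force: [-0.4, 1.0, -0.2]
gripper_width: 0.0
```

```bash
python3 lift.py 60 -200,0,200 -200,0,120; python3 -c "
from h import *
snap('top','top3');crop('top3',160,110,340,245,4,'t3')"
```

```text
t 4.97 pos b [-206.5   -0.3  215. ] world [ 557.2 -160.9  215. ] F [-0.4  1.  -0.2] j [ 0.81  0.75 -0.42  1.75 -0.55  1.18  2.31] w 0.0
0 d [-0.2 -7.6 14.5] r [-9.1 -1.3 -1.6]
1 d [ -3.  -69.6  64.9] r [-9.1 -1.3 -1.6]
```

View pics/t3.png

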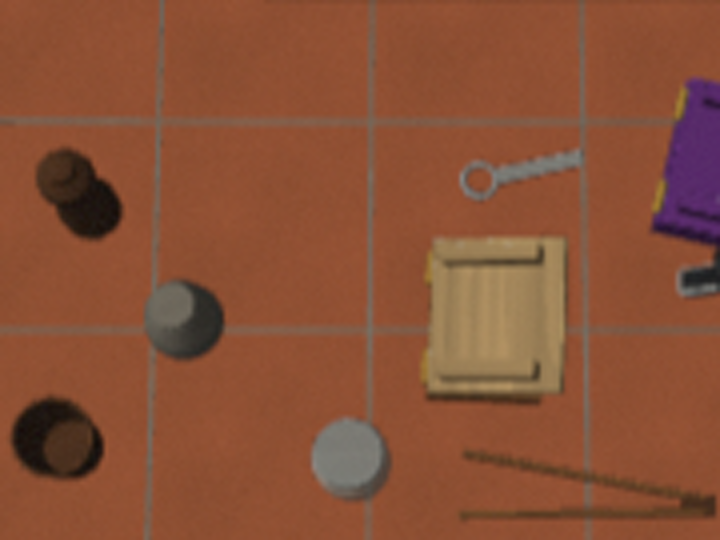

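```bash
cat > swing.py <<'E'
from h import *
import sys
# args: by, then phi,theta[,s] triples ; corner of fingertip half thickness hc
def pose(phi,th,by,s=12,hc=14.5,off=0):
    p,t=np.radians([phi,th]); L=127*np.array([-np.cos(p),np.sin(p)]); e=L/127
    f=np.array([-np.sin(t),np.cos(t)]); nrm=np.array([np.cos(t),np.sin(t)])
    c=L-s*(f if phi+th<90 else e)
    tc=c-hc*nrm*(1 if th>0 else 1)-off*np.array([0,1])
    R=orient(-BZ*np.cos(t)+BX*np.sin(t),BX*np.cos(t)+BZ*np.sin(t))
    return w(tc[0],by,37+tc[1]),R
if __name__=='__main__':
    by=float(sys.argv[1]); A=[pose(*map(float,a.split(',')[:2]),by,*map(float,a.split(',')[2:])) for a in sys.argv[2:]]
    for x in A: print(b(x[0]),end=' ')
    print(); delta([x[0] for x in A],[x[1] for x in A])
E
python3 - <<'E'
from h import *
g=load('top3'); T=lambda x,y,z:at(g,160+x/4,110+y/4,z)
print('purple',T(655,233,40),b(T(655,233,40)),'jar',b(T(349,455,85)),'tongs',b(T(463,453,10)), 'opener',b(T(580,160,3)))
print('lip',b(T(566,238,75)),b(T(561,392,75)))
E
python3 lift.py 52 -175,12,80 -175,12,42; python3 swing.py 12 12,52,12 16,52
```

```text
purple [ 640.7 -161.3   40. ] [-204.4  -83.9   40. ] jar [ 63.6 132.2  85. ] tongs [-35.2 119.1  10. ] opener [-137.4 -161.5    3. ]
lip [-121.2  -68.3   75. ] [-119.4   70.4   75. ]
t 5.02 pos b [-209.2    2.   210.8] world [ 554.7 -163.5  210.8] F [-2.  -4.1 -3.7] j [ 0.82  0.76 -0.41  1.76 -0.55  1.19  2.31] w 0.3
0 d [  4.6 -81.1 108.5] r [-0.6 -1.4 -1.9]
1 d [   3.1 -110.8  132.2] r [-0.6 -1.4 -1.9]
[-123.7   12.    44.6] [-121.6   12.    53.2] 
t 5.02 pos b [-209.2    2.   210.8] world [ 554.7 -163.5  210.8] F [-2.  -4.1 -3.7] j [ 0.82  0.76 -0.41  1.76 -0.55  1.19  2.31] w 0.3
0 d [  3.2 -76.7 170.7] r [-0.6 -1.4 -1.9]
1 d [  3.6 -68.7 167. ] r [-0.6 -1.4 -1.9]
```

Request:
servo_tool(deltas=[{"dx": 4,"dy": -25,"dz": 30,"rx": -0.6,"ry": -1.4,"rz": -1.9,"gripper": 1},{"dx": 4,"dy": -50,"dz": 60,"rx": -0.6,"ry": -1.4,"rz": -1.9,"gripper": 1},{"dx": 4,"dy": -72,"dz": 90,"rx": -0.6,"ry": -1.4,"rz": -1.9,"gripper": 1},{"dx": 4,"dy": -90,"dz": 115,"rx": -0.6,"ry": -1.4,"rz": -1.9,"gripper": 1},{"dx": 3,"dy": -105,"dz": 128,"rx": -0.6,"ry": -1.4,"rz": -1.9,"gripper": 1},{"dx": 3,"dy": -111,"dz": 132,"rx": -0.6,"ry": -1.4,"rz": -1.9,"gripper": 1},{"dx": 3,"dy": -111,"dz": 132,"rx": -0.6,"ry": -1.4,"rz": -1.9,"gripper": 1}])

```text
time_s: 5.6
position: [548.0, -124.7, 44.3]
ee_rot: [0.004, 0.007, 0.902, 0.432]
ft_force: [0.4, 0.2, 0.5]
gripper_width: 0.2
```

```bash
python3 swing.py 12 10,52,10 12,52 15,52 ; python3 -c "
from h import *
snap('side','side4');crop('side4',250,130,370,230,6,'s4')"
```

```text
[-126.1   12.    41.5] [-123.7   12.    44.6] [-122.1   12.    51.1] 
t 5.6 pos b [-170.6    9.9   44.3] world [ 548.  -124.7   44.3] F [0.4 0.2 0.5] j [ 0.8   0.97 -0.44  1.86 -0.57  0.88  2.5 ] w 0.2
0 d [ 1.5 25.7 36.5] r [-0.8 -0.6  0.5]
1 d [ 1.4 29.6 36.4] r [-0.8 -0.6  0.5]
2 d [ 1.4 35.6 33.6] r [-0.8 -0.6  0.5]
```

View pics/s4.png

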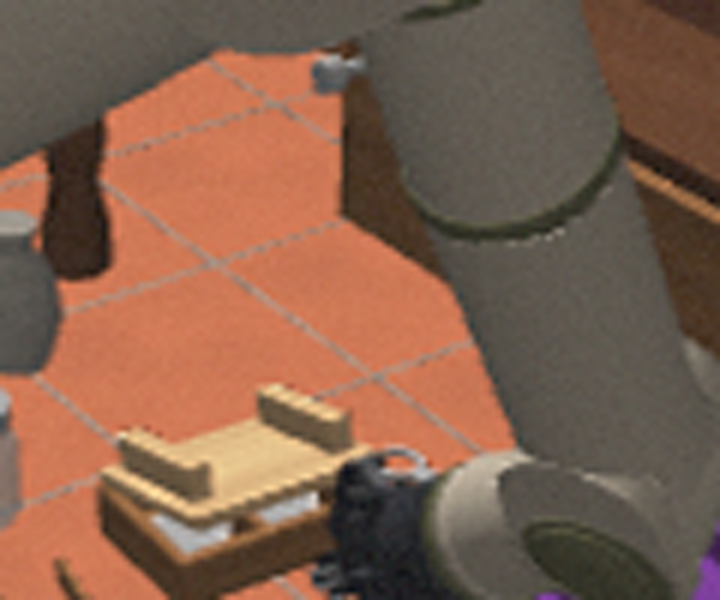

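Request:
servo_tool(deltas=[{"dx": 1,"dy": 6,"dz": 10,"rx": -0.8,"ry": -0.6,"rz": 0.5,"gripper": 1},{"dx": 1,"dy": 12,"dz": 19,"rx": -0.8,"ry": -0.6,"rz": 0.5,"gripper": 1},{"dx": 1,"dy": 18,"dz": 27,"rx": -0.8,"ry": -0.6,"rz": 0.5,"gripper": 1},{"dx": 1,"dy": 23,"dz": 33,"rx": -0.8,"ry": -0.6,"rz": 0.5,"gripper": 1},{"dx": 1,"dy": 27,"dz": 36,"rx": -0.8,"ry": -0.6,"rz": 0.5,"gripper": 1},{"dx": 1,"dy": 31,"dz": 36,"rx": -0.8,"ry": -0.6,"rz": 0.5,"gripper": 1},{"dx": 1,"dy": 35,"dz": 34,"rx": -0.8,"ry": -0.6,"rz": 0.5,"gripper": 1},{"dx": 1,"dy": 38,"dz": 32,"rx": -0.8,"ry": -0.6,"rz": 0.5,"gripper": 1}])

```text
time_s: 6.32
position: [548.8, -77.3, 55.6]
ee_rot: [0.009, 0.013, 0.899, 0.438]
ft_force: [-0.2, -1.5, -3.1]
gripper_width: -0.1
```

```bash
python3 swing.py 12 15,52 20,52 25,52 30,52 35,52 40,52 45,50 50,48; python3 -c "
from h import *
snap('side','side5');crop('side5',250,150,350,230,7,'s5')"
```

```text
[-122.1   12.    51.1] [-118.8   12.    61.6] [-114.6   12.    71.9] [-109.5   12.    81.7] [-103.5   12.    91. ] [-97.   12.   99.5] [-90.6  12.  107.2] [-83.6  12.  114.3] 
t 6.32 pos b [-123.1   10.5   55.6] world [548.8 -77.3  55.6] F [-0.2 -1.5 -3.1] j [ 0.78  0.96 -0.49  1.93 -0.63  0.8   2.5 ] w -0.1
0 d [ 1.5 -3.   3.6] r [-0.   0.2  0.1]
1 d [ 1.4  7.4 -0.3] r [-0.   0.2  0.1]
2 d [ 1.4 18.1 -3.3] r [-0.   0.2  0.1]
3 d [ 1.4 28.9 -5.3] r [-0.   0.2  0.1]
4 d [ 1.4 40.  -6.3] r [-0.   0.2  0.1]
5 d [ 1.3 50.6 -6.5] r [-0.   0.2  0.1]
6 d [ 1.3 60.6 -6.2] r [2.  0.2 0.1]
7 d [ 1.3 70.6 -5. ] r [4.  0.2 0.1]
```

View pics/s5.png

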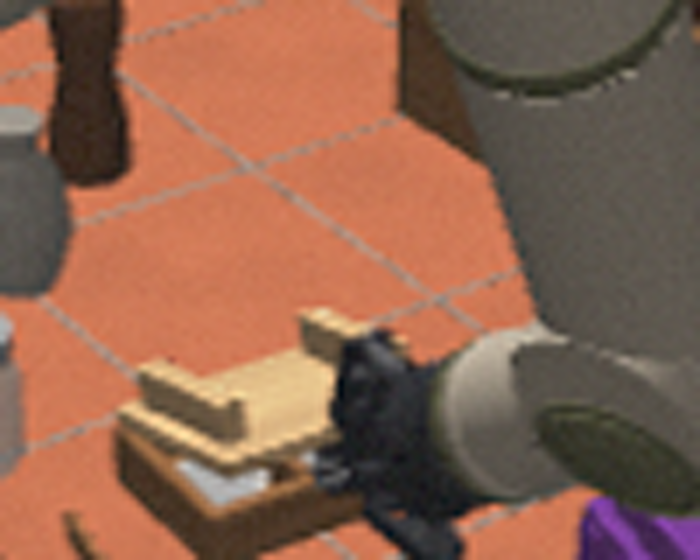

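Force of -3 N in z: the fingertips are under the lip (crop 330,460) and touching. Lifting.

Request:
servo_tool(deltas=[{"dx": 1,"dy": 7,"dz": 0,"rx": 0,"ry": 0,"rz": 0,"gripper": 1},{"dx": 1,"dy": 16,"dz": -2.5,"rx": 0,"ry": 0,"rz": 0,"gripper": 1},{"dx": 1,"dy": 25,"dz": -4.5,"rx": 0,"ry": 0,"rz": 0,"gripper": 1},{"dx": 1,"dy": 34,"dz": -6,"rx": 0,"ry": 0,"rz": 0,"gripper": 1},{"dx": 1,"dy": 43,"dz": -6.5,"rx": 0,"ry": 0,"rz": 0,"gripper": 1},{"dx": 1,"dy": 52,"dz": -6.5,"rx": 0.5,"ry": 0,"rz": 0,"gripper": 1},{"dx": 1,"dy": 61,"dz": -6.2,"rx": 2,"ry": 0,"rz": 0,"gripper": 1},{"dx": 1,"dy": 70,"dz": -5,"rx": 4,"ry": 0,"rz": 0,"gripper": 1}])

```text
time_s: 7.03
position: [549.3, -39.8, 113.5]
ee_rot: [0.009, 0.016, 0.914, 0.406]
ft_force: [0.6, -3.7, -0.6]
gripper_width: 0.3
```

```bash
python3 swing.py 12 50,48 55,46 60,44 65,42 70,40 75,38 80,36 85,34 90,32; python3 -c "
from h import *
snap('side','side6');crop('side6',250,140,350,220,7,'s6')"
```

```text
[-83.6  12.  114.3] [-76.   12.  120.8] [-67.9  12.  126.5] [-59.4  12.  131.5] [-50.4  12.  135.7] [-41.2  12.  139.2] [-31.7  12.  141.7] [-22.   12.  143.5] [-12.3  12.  144.3] 
t 7.03 pos b [-85.7  11.1 113.5] world [549.3 -39.8 113.5] F [ 0.6 -3.7 -0.6] j [ 0.71  0.82 -0.5   1.99 -0.66  0.77  2.41] w 0.3
0 d [0.9 2.  1. ] r [-0.1  0.4 -0.1]
1 d [ 0.9 11.9  2.3] r [ 1.9  0.4 -0.1]
2 d [ 1.  21.6  4.4] r [ 3.9  0.4 -0.1]
3 d [ 1.  31.1  7.4] r [ 5.9  0.4 -0.1]
4 d [ 1.  40.2 11.2] r [ 7.9  0.4 -0.1]
5 d [ 1.1 48.9 15.8] r [ 9.9  0.4 -0.1]
6 d [ 1.1 57.2 21.1] r [11.9  0.4 -0.1]
7 d [ 1.2 64.9 27.1] r [13.9  0.4 -0.1]
8 d [ 1.2 72.1 33.8] r [15.9  0.4 -0.1]
```

View pics/s6.png

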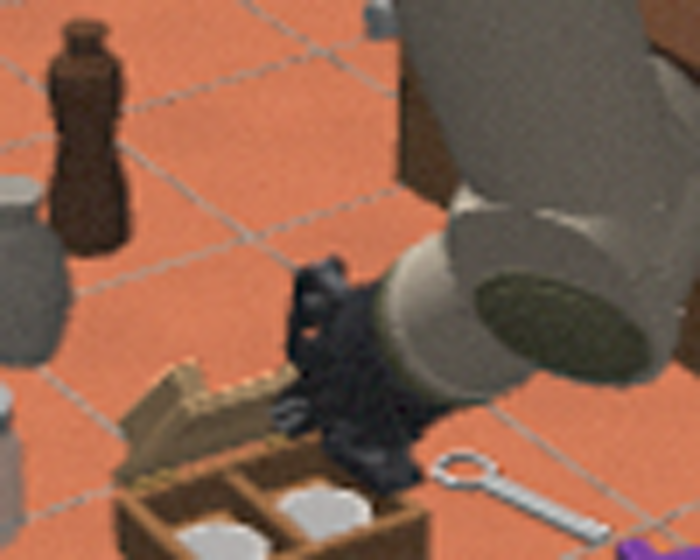

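Request:
servo_tool(deltas=[{"dx": 1,"dy": 11,"dz": 2,"rx": 1.9,"ry": 0.4,"rz": 0,"gripper": 1},{"dx": 1,"dy": 21,"dz": 4,"rx": 3.9,"ry": 0.4,"rz": 0,"gripper": 1},{"dx": 1,"dy": 31,"dz": 7.5,"rx": 5.9,"ry": 0.4,"rz": 0,"gripper": 1},{"dx": 1,"dy": 40,"dz": 11,"rx": 7.9,"ry": 0.4,"rz": 0,"gripper": 1},{"dx": 1,"dy": 49,"dz": 16,"rx": 9.9,"ry": 0.4,"rz": 0,"gripper": 1},{"dx": 1,"dy": 57,"dz": 21,"rx": 11.9,"ry": 0.4,"rz": 0,"gripper": 1},{"dx": 1,"dy": 65,"dz": 27,"rx": 13.9,"ry": 0.4,"rz": 0,"gripper": 1},{"dx": 1,"dy": 72,"dz": 34,"rx": 15.9,"ry": 0.4,"rz": 0,"gripper": 1}])

```text
time_s: 7.75
position: [550.3, 35.4, 144.9]
ee_rot: [0.003, 0.014, 0.961, 0.276]
ft_force: [-0.8, -3.0, 1.2]
gripper_width: 0.0
```

```bash
python3 swing.py 12 90,32 96,31 102,30 108,29 114,28 120,27 126,26 132,25 138,24
```

```text
[-12.3  12.  144.3] [ -0.4  12.  143.9] [ 11.4  12.  142.2] [ 22.9  12.  139.3] [ 34.   12.  135.3] [ 44.6  12.  130. ] [ 54.6  12.  123.7] [ 63.8  12.  116.3] [ 72.2  12.  108.1] 
t 7.75 pos b [-10.5  12.4 144.9] world [550.3  35.4 144.9] F [-0.8 -3.   1.2] j [ 0.42  0.62 -0.39  2.07 -0.6   0.61  2.15] w 0.0
0 d [-0.4 -1.9 -0.5] r [ 0.  -0.1  0.1]
1 d [-0.4  8.   6.2] r [ 1.  -0.1  0.1]
2 d [-0.4 17.1 13.9] r [ 2.  -0.1  0.1]
3 d [-0.4 25.3 22.4] r [ 3.  -0.1  0.1]
4 d [-0.5 32.5 31.8] r [ 4.  -0.1  0.1]
5 d [-0.5 38.8 41.9] r [ 5.  -0.1  0.1]
6 d [-0.5 43.9 52.5] r [ 6.  -0.1  0.1]
7 d [-0.5 47.8 63.6] r [ 7.  -0.1  0.1]
8 d [-0.5 50.5 75.1] r [ 8.  -0.1  0.1]
```

Request:
servo_tool(deltas=[{"dx": 0,"dy": 8,"dz": 6,"rx": 1,"ry": 0,"rz": 0,"gripper": 1},{"dx": 0,"dy": 17,"dz": 14,"rx": 2,"ry": 0,"rz": 0,"gripper": 1},{"dx": 0,"dy": 25,"dz": 22.5,"rx": 3,"ry": 0,"rz": 0,"gripper": 1},{"dx": 0,"dy": 32.5,"dz": 32,"rx": 4,"ry": 0,"rz": 0,"gripper": 1},{"dx": 0,"dy": 39,"dz": 42,"rx": 5,"ry": 0,"rz": 0,"gripper": 1},{"dx": 0,"dy": 44,"dz": 52.5,"rx": 6,"ry": 0,"rz": 0,"gripper": 1},{"dx": 0,"dy": 48,"dz": 63.5,"rx": 7,"ry": 0,"rz": 0,"gripper": 1},{"dx": 0,"dy": 50.5,"dz": 75,"rx": 8,"ry": 0,"rz": 0,"gripper": 1}])

```text
time_s: 8.42
position: [552.3, 119.0, 108.0]
ee_rot: [0.002, 0.013, 0.978, 0.209]
ft_force: [1.3, -0.0, 1.7]
gripper_width: -0.0
```

```bash
python3 swing.py 12 138,24 144,20 150,16 156,13 162,10 168,7 173,4 178,1 180,0
```

```text
[ 72.2  12.  108.1] [79.4 12.  99.6] [85.7 12.  90.5] [90.9 12.  80.5] [95.1 12.  70. ] [98.1 12.  59.1] [99.7 12.  50. ] [100.4  12.   40.8] [100.5  12.   37. ] 
t 8.42 pos b [ 73.1  12.9 108. ] world [552.3 119.  108. ] F [ 1.3 -0.   1.7] j [ 0.14  0.63 -0.32  2.11 -0.58  0.43  1.96] w -0.0
0 d [-0.9 -0.8 -0.4] r [ 0.1 -0.1  0.1]
1 d [-0.9  2.3 10.2] r [ 4.1 -0.1  0.1]
2 d [-1.   4.3 21.1] r [ 8.1 -0.1  0.1]
3 d [-1.   5.  32.4] r [11.1 -0.1  0.1]
4 d [-1.   4.5 43.7] r [14.1 -0.1  0.1]
5 d [-1.1  2.8 54.8] r [17.1 -0.1  0.1]
6 d [-1.1  0.5 63.8] r [20.1 -0.1  0.2]
7 d [-1.1 -2.6 72.5] r [23.1 -0.1  0.2]
8 d [-1.1 -4.  76. ] r [24.1 -0.1  0.2]
```

Request:
servo_tool(deltas=[{"dx": -1,"dy": 2.3,"dz": 10,"rx": 4,"ry": 0,"rz": 0,"gripper": 1},{"dx": -1,"dy": 4.3,"dz": 21,"rx": 8,"ry": 0,"rz": 0,"gripper": 1},{"dx": -1,"dy": 5,"dz": 32.5,"rx": 11,"ry": 0,"rz": 0,"gripper": 1},{"dx": -1,"dy": 4.5,"dz": 43.5,"rx": 14,"ry": 0,"rz": 0,"gripper": 1},{"dx": -1,"dy": 3,"dz": 55,"rx": 17,"ry": 0,"rz": 0,"gripper": 1},{"dx": -1,"dy": 0.5,"dz": 64,"rx": 20,"ry": 0,"rz": 0,"gripper": 1},{"dx": -1,"dy": -2.5,"dz": 71,"rx": 23,"ry": 0,"rz": 0,"gripper": 1},{"dx": -1,"dy": -3,"dz": 74,"rx": 24,"ry": 0,"rz": 0,"gripper": 1}])

```text
time_s: 9.08
position: [552.8, 148.1, 38.1]
ee_rot: [-0.002, 0.012, 1.0, 0.0]
ft_force: [0.5, 0.0, 0.4]
gripper_width: 0.1
```

```bash
python3 swing.py 12 180,0
```

```text
[100.5  12.   37. ] 
t 9.08 pos b [102.2  13.3  38.1] world [552.8 148.1  38.1] F [0.5 0.  0.4] j [-0.49  0.71  0.2   2.09 -0.36  0.37  1.54] w 0.1
0 d [-1.3 -1.8  1.1] r [ 0.  -0.2  0.4]
```

Request:
servo_tool(deltas=[{"dx": 0,"dy": 0,"dz": 1,"rx": 0,"ry": 0,"rz": 0,"gripper": 1},{"dx": 0,"dy": 0,"dz": 2,"rx": 0,"ry": 0,"rz": 0,"gripper": 1},{"dx": 0,"dy": 0,"dz": 3,"rx": 0,"ry": 0,"rz": 0,"gripper": 1},{"dx": 0,"dy": 0,"dz": 3,"rx": 0,"ry": 0,"rz": 0,"gripper": 1}])

```text
time_s: 9.42
position: [553.7, 144.6, 36.3]
ee_rot: [-0.001, 0.015, 1.0, 0.002]
ft_force: [0.0, 0.6, -0.1]
gripper_width: 0.1
```

Request:
servo_tool(deltas=[{"dx": 0,"dy": 0,"dz": 1,"rx": 0,"ry": 0,"rz": 0,"gripper": 1},{"dx": 0,"dy": 0,"dz": 2,"rx": 0,"ry": 0,"rz": 0,"gripper": 1},{"dx": 0,"dy": 0,"dz": 2,"rx": 0,"ry": 0,"rz": 0,"gripper": 1}])

```text
time_s: 9.67
position: [553.8, 144.6, 35.9]
ee_rot: [-0.001, 0.015, 1.0, 0.002]
ft_force: [-3.9, -1.0, 20.0]
gripper_width: 0.1
```

20 N at z≈36: the leaf is on its stop. Retreating upward and to the side to check.

Request:
servo_tool(deltas=[{"dx": 0,"dy": 0,"dz": -15,"rx": 0,"ry": 0,"rz": 0,"gripper": 1},{"dx": 0,"dy": 0,"dz": -50,"rx": 0,"ry": 0,"rz": 0,"gripper": 1},{"dx": 0,"dy": 0,"dz": -90,"rx": 0,"ry": 0,"rz": 0,"gripper": 1},{"dx": 0,"dy": 0,"dz": -130,"rx": 0,"ry": 0,"rz": 0,"gripper": 1},{"dx": 0,"dy": 0,"dz": -170,"rx": 0,"ry": 0,"rz": 0,"gripper": 1},{"dx": 0,"dy": -20,"dz": -200,"rx": 0,"ry": 0,"rz": 0,"gripper": 1},{"dx": 0,"dy": -60,"dz": -200,"rx": 0,"ry": 0,"rz": 0,"gripper": 1},{"dx": 0,"dy": -100,"dz": -200,"rx": 0,"ry": 0,"rz": 0,"gripper": 1}])

```text
time_s: 10.33
position: [552.1, 44.9, 236.3]
ee_rot: [0.001, 0.012, 1.0, 0.002]
ft_force: [0.6, -0.8, -0.1]
gripper_width: 0.5
```

Request:
servo_tool(deltas=[{"dx": 0,"dy": -40,"dz": 0,"rx": 0,"ry": 0,"rz": 0,"gripper": 1},{"dx": 0,"dy": -80,"dz": 0,"rx": 0,"ry": 0,"rz": 0,"gripper": 1},{"dx": 0,"dy": -120,"dz": 0,"rx": 0,"ry": 0,"rz": 0,"gripper": 1},{"dx": 0,"dy": -160,"dz": 0,"rx": 0,"ry": 0,"rz": 0,"gripper": 1},{"dx": 0,"dy": -200,"dz": 0,"rx": 0,"ry": 0,"rz": 0,"gripper": 1},{"dx": 0,"dy": -240,"dz": 0,"rx": 0,"ry": 0,"rz": 0,"gripper": 1},{"dx": 0,"dy": -280,"dz": 0,"rx": 0,"ry": 0,"rz": 0,"gripper": 1},{"dx": 0,"dy": -280,"dz": 0,"rx": 0,"ry": 0,"rz": 0,"gripper": 1}])

```text
time_s: 11.0
position: [541.2, -244.9, 234.1]
ee_rot: [-0.0, 0.019, 1.0, -0.001]
ft_force: [-0.1, -1.0, 0.8]
gripper_width: -0.1
```

```bash
python3 -c "
from h import *
snap('side','side7');snap('top','top7')
crop('top7',160,120,350,260,4,'a7');crop('side7',200,150,340,240,4,'b7')
a,c=cv2.imread('pics/a7.png'),cv2.imread('pics/b7.png')
cv2.imwrite('pics/top7c.png',a);cv2.imwrite('pics/side7c.png',cv2.resize(c,None,fx=1.4,fy=1.4))
o,p,C=cur();print(o['time_s'],p,o['ft_force'])"
```

```text
11.1 [ 542.37167484 -237.42221537  233.27410359] [-0.08650463  1.0482862  -0.44427852]
```

View pics/top7c.png

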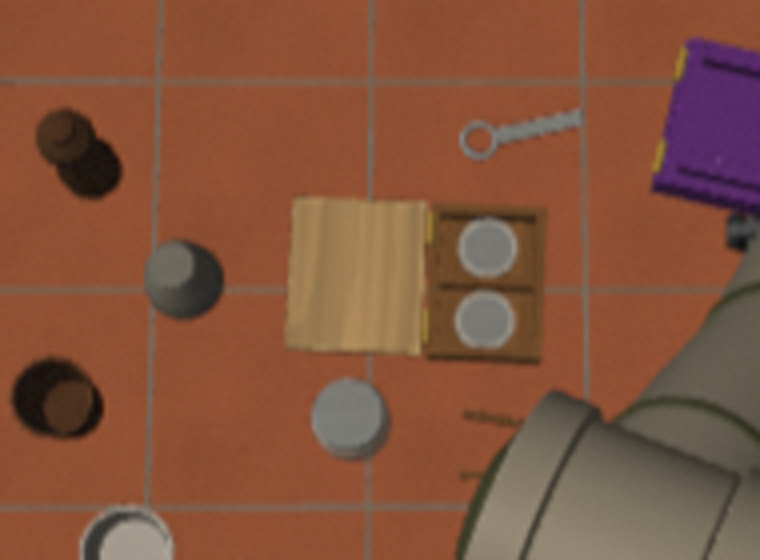

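View pics/side7c.png

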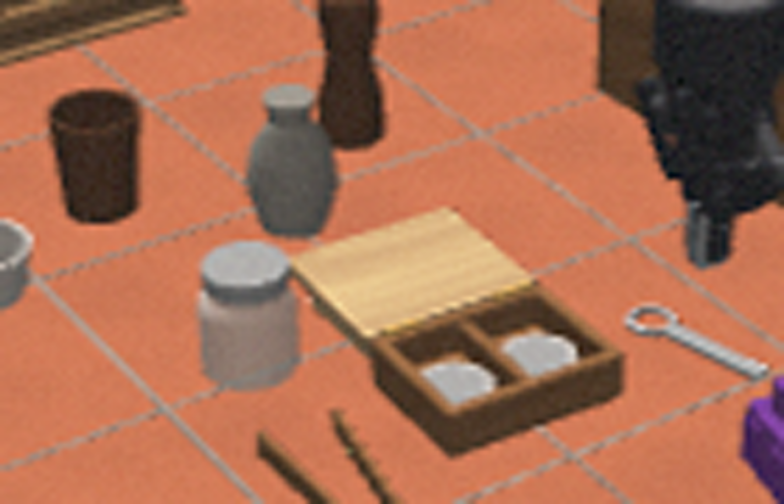

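```bash
python3 -c "
from h import *
g=load('top7');print(b(at(g,160+293/4,120+198/4,36)),b(at(g,160+286/4,120+349/4,36)),'jar',b(at(g,160+349/4,120+415/4,85)))
print(ticket.hand_in())"
```

```text
[125.3 -70.5  36. ] [125.5  68.8  36. ] jar [ 63.6 132.2  85. ]
the job is handed in; nothing more can be done
None
```

The serving board is open and the job is handed in at about 11.1 s of robot time, well under the 51 s limit; the hand-in gave no verdict.

- **Jar:** I slid it upright along the bench with a half-open two-finger fork. Its centre is now at board y ≈ 132 mm, so its near edge is about 27 mm clear of the opened leaf. The forces I read during the push were under 5 N.
- **Leaf:** I lifted it by the lip with the outside of the shut fingertips and swung it right over the spine. I then pressed it onto its stop with about 20 N, with the fingertips at a height of 35.9 mm (36 mm expected).
- **Last checks:** In the final pictures the leaf lies flat. Taken at 36 mm height, its lip corners measure at board x ≈ 125 mm and y = −70 and +69 mm, against 127 and ±70 mm expected.
- **Surroundings:** The opener, vase, mill, cup and ramekin look unmoved. So do the purple boards, as far as they show. The tongs are partly hidden by the arm in the top view but look unmoved in the side view.
- **Robot:** It finished about 230 mm above the bench with only sensor noise on the force reading.

No check failed or disagreed.

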